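# Switch off the outlet left on at the bench power box

### The job

One of the four ivory push-push keys on the garage bench's power box has been left on: it is latched part-way down, while the other three are out. With the fingertips tap all four keys lightly, one after the other from the robot's left to its right, to feel which one is latched, leaving every key as it was; then press the latched key gently all the way in and let go, so that it springs out level with the rest. Do not switch on any other key, pick nothing up, and leave the things around the box where they are.

Things in the scene. Friction and masses are not known exactly. Their poses are not given: they have to be found in the camera images.
- power_box: grey sheet-steel bench power box, fixed, 150 mm deep (its x), 270 wide (its y), level aluminium panel 65 mm above the bench; origin under its centre, x away from the robot (turned up to 0.3 rad), z up. Four keys 52 mm apart along y, 36 mm nearer than the middle; white outlets 32 mm beyond it, the ones behind the first and third keys with charger blocks 40 x 36 mm, 29 mm above the panel.
- place_1 (a point): centre of the first (the robot's leftmost) key place, at the height of the panel face; axes as the box's.
- place_2 (a point): centre of the second key place, at the height of the panel face; axes as the box's.
- place_3 (a point): centre of the third key place, at the height of the panel face; axes as the box's.
- place_4 (a point): centre of the fourth (the robot's rightmost) key place, at the height of the panel face; axes as the box's.
- key_p_top (a point): square ivory key cap, 26 x 26 mm, in a black 36 mm bezel 2 mm high; it may stand at any of the four places. This point is the centre of the cap's top face, 12 mm above the panel when out, about 8 mm when latched, 4 mm when fully in; moves with the key.
- key_p (a joint): travel of key_p in m: 0 out (off), about 0.004 latched (on), 0.008 fully in. Its spring takes 1 N when out, 2.8 N when latched, 4.8 N fully in (0.48 N per mm): an out key gives way from 1 N, a latched one is firm up to 2.8 N. Push-push: let go from beyond 7.3 mm, an out key stays latched and a latched one springs out; let go before 5.5 mm, it goes back to where it was.
- key_q_top (a point): square ivory key cap, 26 x 26 mm, in a black 36 mm bezel 2 mm high; it may stand at any of the four places. This point is the centre of the cap's top face, 12 mm above the panel when out, about 8 mm when latched, 4 mm when fully in; moves with the key.
- key_q (a joint): travel of key_q in m: 0 out (off), about 0.004 latched (on), 0.008 fully in. Its spring takes 1 N when out, 2.8 N when latched, 4.8 N fully in (0.48 N per mm): an out key gives way from 1 N, a latched one is firm up to 2.8 N. Push-push: let go from beyond 7.3 mm, an out key stays latched and a latched one springs out; let go before 5.5 mm, it goes back to where it was.
- key_r_top (a point): square ivory key cap, 26 x 26 mm, in a black 36 mm bezel 2 mm high; it may stand at any of the four places. This point is the centre of the cap's top face, 12 mm above the panel when out, about 8 mm when latched, 4 mm when fully in; moves with the key.
- key_r (a joint): travel of key_r in m: 0 out (off), about 0.004 latched (on), 0.008 fully in. Its spring takes 1 N when out, 2.8 N when latched, 4.8 N fully in (0.48 N per mm): an out key gives way from 1 N, a latched one is firm up to 2.8 N. Push-push: let go from beyond 7.3 mm, an out key stays latched and a latched one springs out; let go before 5.5 mm, it goes back to where it was.
- key_s_top (a point): square ivory key cap, 26 x 26 mm, in a black 36 mm bezel 2 mm high; it may stand at any of the four places. This point is the centre of the cap's top face, 12 mm above the panel when out, about 8 mm when latched, 4 mm when fully in; moves with the key.
- key_s (a joint): travel of key_s in m: 0 out (off), about 0.004 latched (on), 0.008 fully in. Its spring takes 1 N when out, 2.8 N when latched, 4.8 N fully in (0.48 N per mm): an out key gives way from 1 N, a latched one is firm up to 2.8 N. Push-push: let go from beyond 7.3 mm, an out key stays latched and a latched one springs out; let go before 5.5 mm, it goes back to where it was.
- screwdriver: loose blue-handled screwdriver lying on the bench on the robot's side of the box, about 200 mm long; bystander, origin under its middle.
- tape_roll: loose blue roll of tape lying flat to the left of the box, 96 mm across, 25 mm high; bystander, origin at the centre of its underside.
- jar: loose glass jar with a steel lid standing to the right of the box, 64 mm across, 85 mm high; bystander, origin at the centre of its underside.
- socket: loose steel deep socket standing behind the box, 32 mm across, 48 mm high; bystander, origin at the centre of its underside.

How it is judged:
By the outcome, as a careful person would: the job done as asked, in the order asked, and still so for the second after the job is handed in, with the robot touching nothing.
It also fails if it takes over 45 s, if anything falls off the work surface, if the arm or the gripper's body presses on something with over 40 N, if the wrist force passes 120 N, or if a joint passes its speed limit or range.

### The arm

A 6-joint arm with a two-finger parallel gripper is mounted at the origin on the work surface. World frame = base frame: x ahead of the robot, y to its left, z up, the work surface at z = 0. Lengths are in m, angles in rad, forces in N, time in s.
With the tool pointing down it reaches from about 0.375 to 0.9 m from the base axis. Payload 3.1 kg.
Tool frame: the origin (TCP) lies at the very end of the fingers, on their centre line; the grasp point (between the pads) lies 19 mm behind it (manip.grasp_offset is the distance from the TCP to the grasp point, in m); y points along the fingers, z is the direction in which the jaws open and shut, and the axes are right-handed (so a half turn about y gives the same grasp; the last joint's range is limited). The gripper opens to 85 mm and grips with 20 to 120 N. Pads are 22 mm wide; open, the fingers measure 114 mm over their backs; the gripper's body (76 mm by 85 mm) begins 54 mm behind the grasp point. The pads swing forward as they close: fully open they stand 13 mm farther back than shut.
Start: joints at [1.095, 0.527, 1.433, -0, 1.181, -0.178], TCP at [0.183, 0.597, 0.231] pointing down, gripper open.
Joint ranges: [-3.08, 3.08], [-0.75, 2.2], [0.22, 2.44], [-1.43, 4.57], [0, 2.65], [-2.85, 2.85]. Speed limits (rad/s): [2.79, 2.79, 3.14, 3.14, 3.14, 3.14].

### API

Orientations are given as a unit quaternion [x, y, z, w].
In Python, from station import manip gives the robot as it stands.
- The arm moves only by the tool apply_moves, never from a script. Its argument "motion" is a list of rows, each a list of 5 numbers: the finger opening in mm, from 0 to 85.4, then the shift along the tool's x, y, z in units of 30 mm (1.0 is 30 mm), then the turn about the tool's y in units of 10 degrees (1.0 is 10 degrees). In form: [[fingers, x, y, z, twist], ...]. A call has 1 to 12 rows; each row is the pose to reach, as a shift and turn from the pose commanded when the call began, along the tool's axes at that moment; what a row does not reach only later rows make up. A row lasts 1/8 s, in which the tool goes at most 62.5 mm and 10.7 degrees, less where a joint would pass 70% of its speed; a pose out of reach is approached as far as the arm can. A call with a gripper value outside its range is refused whole. The fingers move at their own pace and stop on an object; "squeeze" is the grip in N (left out, the last holds). Time passes only in rows, so rows that repeat a pose let the fingers close. It gives the time, the measured TCP pose, the force and the opening at its end, in the units of the state.
- manip.sense(): the state, without advancing time (a new reading comes with each control period).
- manip.snapshot(name): name is "side" or "top" or "wrist"; returns the picture (480x640x3 uint8, red, green, blue); there is no depth.
- manip.get_calibration(name): a dict with "intrinsics" (3x3 intrinsics, pixels), "dist_coeffs" ([k1, k2, p1, p2, k3] as OpenCV has them; the pictures are not rectified), "extrinsics" (4x4, takes a point from camera to world coordinates). Camera axes: x right, y up, looking along -z (the intrinsics and any distortion apply to the point x, -y, -z); pixel columns grow to the right and rows downward; lengths in m; the calibration is good to about 2 mm. A picture is of the moment at which its call begins: read the wrist's pose just before it. get_calibration takes no time and is no camera call; for the wrist camera it gives the pose at the moment of the call.
- manip.sign_off(): hands the job in, once; it reports no verdict.
The state is a dict: "t": time; "q": joint angles; "qd": joint speeds; "tau": joint torques, N m; "tcp_pos": TCP position; "tool_rot": TCP orientation; "force": force on the tool from outside, world axes, zero at the start; "ft_torque": the same for the moment, N m; "finger_gap": opening from 0.0 (shut) to 1.0 (fully open).
Only numpy, scipy, OpenCV 4.12 (cv2) and the standard library are available. Lean on these libraries where they do the work, as an engineer would, in place of code of your own. Each camera call takes 0.05 s, during which the arm holds its last target.

## Working session

There is one attempt and no reset: what is moved stays moved. The work goes in short steps, Python scripts to look and compute and a tool call to move; the robot and the scene stay as the last step left them, time stands still between calls to the robot, and variables do not carry over. Pictures are saved under pics/ and viewed, and the job is handed in when it is done.

Besides the shell and the picture viewer there is one more tool, called after ">>>" as name(argument=value, ...) on one line, values as JSON. apply_moves: Moves the arm, as the interface text tells. Its arguments: {"type":"object","properties":{"motion":{"type":"array"},"squeeze":{"type":"number"}},"required":["motion"]}

```bash
mkdir -p pics; ls
python3 - <<'E'
from station import manip
import cv2
s=manip.sense()
for k in s: print(k,s[k])
for n in("top","side","wrist"):
    im=manip.snapshot(n); cv2.imwrite(f"pics/{n}0.png",im[:,:,::-1])
    c=manip.get_calibration(n); print(n,c)
E
```

```text
pics
t 0.0
q [ 1.09449288e+00  5.28500609e-01  1.43391919e+00  6.99390680e-06
  1.18138607e+00 -1.78498811e-01]
qd [-0.00253218 -0.00015316  0.00053767 -0.00069308 -0.0003501  -0.00075424]
tau [-7.67038000e-05 -4.42346764e+01 -1.78029442e+01 -2.46838317e-04
  8.47073999e-03 -1.86852944e-06]
tcp_pos [0.18302154 0.59684641 0.23030709]
tool_rot [ 0.70002192 -0.10515586  0.10464826 -0.69854155]
force [-0.74889661 -0.90909658 -0.20761685]
ft_torque [-0.04025508  0.04360355  0.01850537]
finger_gap 0.9980968770933915
top {'intrinsics': array([[623.97717966,   0.        , 328.29608161],
       [  0.        , 623.97717966, 240.4453964 ],
       [  0.        ,   0.        ,   1.        ]]), 'dist_coeffs': array([-0.0157571,  0.       ,  0.       ,  0.       ,  0.       ]), 'extrinsics': array([[ 0.00415861,  0.98302459, -0.18342673,  0.37213435],
       [-0.99990009,  0.00160963, -0.01404312,  0.03376287],
       [-0.01350948,  0.1834668 ,  0.98293307,  1.19547388],
       [ 0.        ,  0.        ,  0.        ,  1.        ]])}
side {'intrinsics': array([[502.12748454,   0.        , 311.401799
[... 373 characters left out ...]
031761,  0.70490787],
       [ 0.        ,  0.        ,  0.        ,  1.        ]])}
wrist {'intrinsics': array([[394.53282865,   0.        , 323.21711658],
       [  0.        , 394.53282865, 246.38652334],
       [  0.        ,   0.        ,   1.        ]]), 'dist_coeffs': array([0.01634775, 0.        , 0.        , 0.        , 0.        ]), 'extrinsics': array([[ 2.93517240e-01, -9.18785191e-01, -2.63972353e-01,
         1.16529772e-01],
       [ 9.55953651e-01,  2.81961380e-01,  8.15499667e-02,
         6.18393223e-01],
       [-4.96892509e-04, -2.76281656e-01,  9.61076584e-01,
         3.74113262e-01],
       [ 0.00000000e+00,  0.00000000e+00,  0.00000000e+00,
         1.00000000e+00]])}
```

View pics/top0.png

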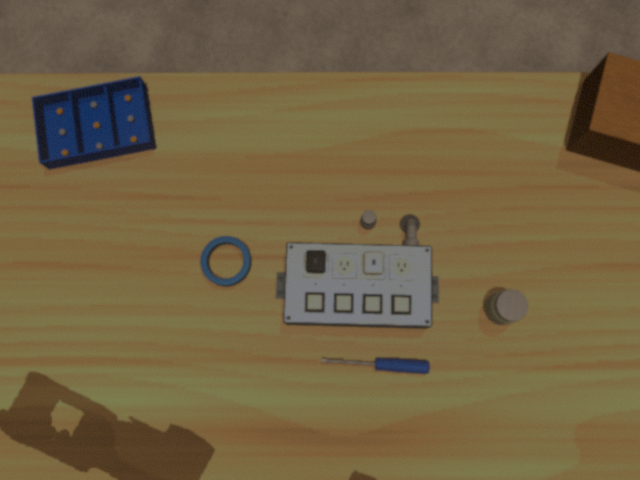

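View pics/side0.png

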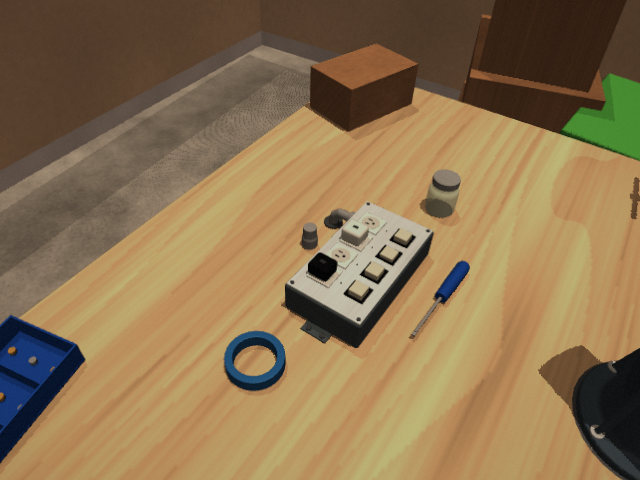

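```bash
cat > h.py <<'E'
import numpy as np, cv2
from station import manip
from scipy.spatial.transform import Rotation as R
def ray(c,uv):
    p=cv2.undistortPoints(np.array([[uv]],float),c["intrinsics"],c["dist_coeffs"])[0,0]
    E=c["extrinsics"]; d=E[:3,:3]@np.array([p[0],-p[1],-1]); return E[:3,3],d
def onz(c,uv,z):
    o,d=ray(c,uv); return o+d*(z-o[2])/d[2]
def tri(c1,u1,c2,u2):
    o1,d1=ray(c1,u1);o2,d2=ray(c2,u2)
    A=np.stack([d1,-d2],1); x=np.linalg.lstsq(A,o2-o1,rcond=None)[0]
    a=o1+d1*x[0];b=o2+d2*x[1]; return (a+b)/2,np.linalg.norm(a-b)
E
python3 - <<'E'
from h import *
im=cv2.imread("pics/top0.png"); c=manip.get_calibration("top")
cs=manip.get_calibration("side"); ims=cv2.imread("pics/side0.png")
def keys(im,roi,amin,amax):
    x0,y0,x1,y1=roi
    hsv=cv2.cvtColor(im,cv2.COLOR_BGR2HSV)
    print(hsv[303,344],hsv[312,330]) 
    b=im.astype(int); 
    m=((b.max(2)>120)&((b[:,:,2]-b[:,:,0])>18)).astype(np.uint8)
    z=np.zeros_like(m); z[y0:y1,x0:x1]=m[y0:y1,x0:x1]
    n,l,st,ce=cv2.connectedComponentsWithStats(z)
    return [(ce[i],st[i]) for i in range(1,n) if amin<st[i][4]<amax]
print("side px",ims[291,359],ims[271,374],ims[290,330])
for ce,st in keys(im,(290,285,428,318),100,700): print("top",ce,st,onz(c,ce,.077))
for ce,st in keys(ims,(340,225,420,305),100,900): print("side",ce,st,onz(cs,ce,.077))
# panel
g=cv2.cvtColor(im,cv2.COLOR_BGR2HSV); print(g[320,340],g[335,340],g[250,300])
m=((g[:,:,1]<60)&(g[:,:,2]>110)).astype(np.uint8)
m=cv2.morphologyEx(m,cv2.MORPH_CLOSE,np.ones((9,9)))
n,l,st,ce=cv2.connectedComponentsWithStats(m)
i=1+st[1:,4].argmax(); print(st[i])
pts=np.argwhere(l==i)[:,::-1].astype(np.float32); r=cv2.minAreaRect(pts); bx=cv2.boxPoints(r); print(r)
w=[onz(c,p,.065) for p in bx]; 
for p in w: print(p)
print("centre",np.mean(w,0))
s=manip.sense(); print(R.from_quat(s["tool_rot"]).as_matrix())
for n,I,(x,y,w,h) in(("t",im,(270,230,180,110)),("s",ims,(270,190,180,170))):
    cv2.imwrite(f"pics/crop_{n}.png",cv2.resize(I[y:y+h,x:x+w],None,fx=3.4,fy=3.4,interpolation=cv2.INTER_CUBIC))
E
```

```text
side px [144 181 195] [140 178 192] [169 189 194]
[ 30  25 123] [115  12 130]
[ 24  32 194] [40 28 27]
side [409.68674699 291.3373494 ] [391 266  29  39 581] [0.39538938 0.03541968 0.077     ]
[113  16 129] [ 17 138 122] [ 40   6 124]
[  285   244   146    81 10650]
((358.15179443359375, 283.92877197265625), (145.20460510253906, 77.97562408447266), 1.432096242904663)
[0.43513032 0.12805322 0.065     ]
[0.57791708 0.12686617 0.065     ]
[ 0.57159485 -0.14004661  0.065     ]
[ 0.42949471 -0.13288373  0.065     ]
centre [ 0.50353424 -0.00450274  0.065     ]
[[ 9.55992271e-01 -7.56273736e-04  2.93390877e-01]
 [-2.93391697e-01 -1.43933083e-03  9.55991234e-01]
 [-3.00704527e-04 -9.99998678e-01 -1.59787359e-03]]
```

View pics/wrist0.png

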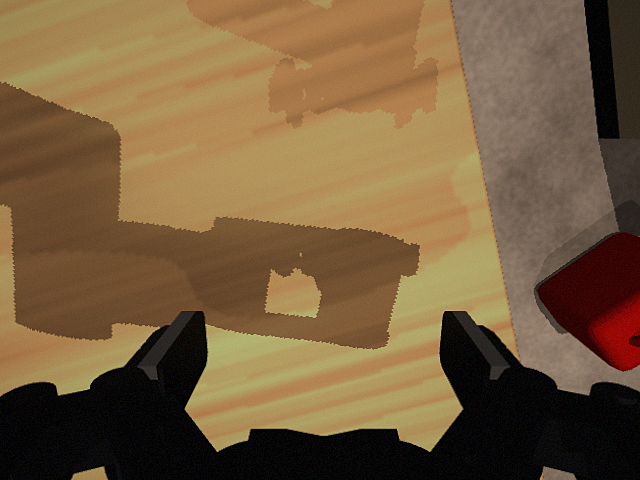

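Run:
```python
from h import *
im=cv2.imread("pics/top0.png"); c=manip.get_calibration("top")
ims=cv2.imread("pics/side0.png"); cs=manip.get_calibration("side")
# bezel dark blobs filled (bezel at z .067), and caps inside
def bez(I,c,roi,thr,nm):
    x0,y0,x1,y1=roi; v=I.max(2)[y0:y1,x0:x1]
    m=(v<thr).astype(np.uint8)
    cn,hi=cv2.findContours(m,cv2.RETR_CCOMP,cv2.CHAIN_APPROX_NONE)
    for k,q in enumerate(cn):
        A=cv2.contourArea(q)
        if A>120:
            M=cv2.moments(q); u=(M["m10"]/A+x0,M["m01"]/A+y0)
            print(nm,"hole" if hi[0][k][3]>=0 else "outer",A,np.round(u,1),onz(c,u,.067).round(4),onz(c,u,.077).round(4))
bez(im,c,(290,285,428,320),95,"top")
bez(ims,cs,(335,222,422,308),110,"side")
```

```text
top outer 370.0 [400.7 304.3] [ 0.4657 -0.0811  0.067 ] [ 0.4649 -0.0801  0.077 ]
top hole 220.5 [401.4 303.7] [ 0.4669 -0.0825  0.067 ] [ 0.466  -0.0815  0.077 ]
top outer 369.0 [372.2 303.6] [ 0.4669 -0.0298  0.067 ] [ 0.4661 -0.0292  0.077 ]
top hole 220.0 [372.4 303.5] [ 0.4671 -0.0302  0.067 ] [ 0.4663 -0.0296  0.077 ]
top outer 357.0 [343.4 302.6] [0.4686 0.0221 0.067 ] [0.4678 0.0222 0.077 ]
top hole 218.5 [343.5 302.5] [0.4688 0.022  0.067 ] [0.468  0.0221 0.077 ]
top outer 371.0 [314.6 301.8] [0.4698 0.0743 0.067 ] [0.469  0.0739 0.077 ]
top hole 220.0 [314.4 301.5] [0.4704 0.0745 0.067 ] [0.4695 0.0742 0.077 ]
side outer 170.5 [357.9 295.2] [0.4642 0.0826 0.067 ] [0.4608 0.0901 0.077 ]
side outer 151.5 [373.8 275.9] [0.4629 0.0311 0.067 ] [0.4596 0.0394 0.077 ]
side outer 688.5 [400.2 280.8] [0.421  0.0153 0.067 ] [0.4183 0.0238 0.077 ]
side outer 171.0 [352.6 238.1] [ 0.5389 -0.0273  0.067 ] [ 0.5344 -0.018   0.077 ]
side outer 126.5 [402.3 240.9] [ 0.4609 -0.0727  0.067 ] [ 0.4576 -0.0628  0.077 ]
```

View pics/crop_s.png

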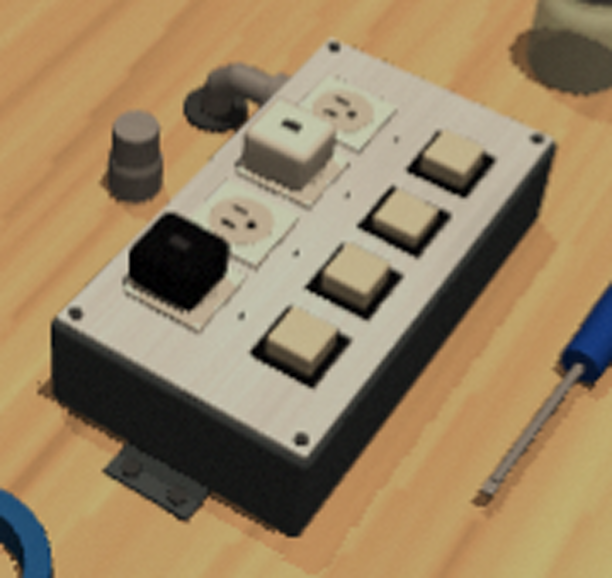

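View pics/crop_t.png

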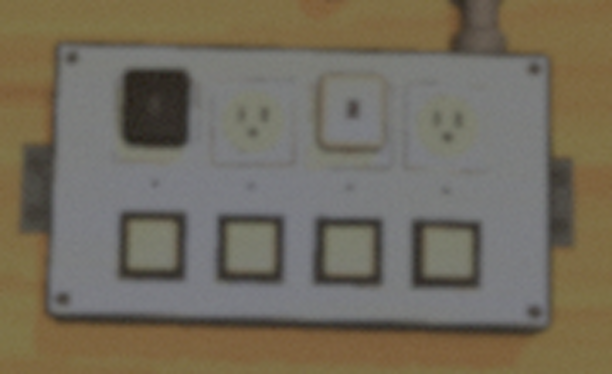

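>>> apply_moves(motion=[[0,14.25,0,-13.85,-1.55],[0,14.25,0,-13.85,-1.55],[0,14.25,0,-13.85,-1.55],[0,14.25,0,-13.85,-1.55],[0,14.25,0,-13.85,-1.55],[0,14.25,0,-13.85,-1.55],[0,14.25,0,-13.85,-1.55],[0,14.25,0,-13.85,-1.55],[0,14.25,0,-13.85,-1.55],[0,14.25,0,-13.85,-1.55],[0,14.25,0,-13.85,-1.55],[0,14.25,0,-13.85,-1.55]], squeeze=20)

```text
t: 1.65
tcp_pos: [0.4692, 0.0753, 0.231]
tool_rot: [-0.707, 0.01, -0.009, 0.707]
force: [-0.6, 1.3, 0.1]
finger_gap: -0.001
```

>>> apply_moves(motion=[[0,0,2,0,0],[0,0,3.7,0,0],[0,0,3.7,0,0],[0,0,3.7,0,0]])

```text
t: 2.15
tcp_pos: [0.4706, 0.0757, 0.1215]
tool_rot: [0.707, -0.009, 0.01, -0.707]
force: [0.4, -0.1, 0.5]
finger_gap: -0.003
```

Run:
```python
from h import *
s=manip.sense(); print(s["t"],s["tcp_pos"],s["force"],R.from_quat(s["tool_rot"]).as_matrix().round(3))
c=manip.get_calibration("wrist")
for n in("side","wrist"): 
    im=manip.snapshot(n); cv2.imwrite(f"pics/{n}1.png",im[:,:,::-1])
    print(manip.sense()["force"])
np.save("cw1.npy",c["extrinsics"])
```

```text
2.15 [0.47061425 0.07567677 0.12151675] [ 0.35513348 -0.09002399  0.46840322] [[ 1.     0.002  0.026]
 [-0.026 -0.     1.   ]
 [ 0.002 -1.     0.   ]]
[-0.39311952 -0.80177961  0.52724814]
[ 0.36407044 -0.5006937  -0.18638643]
```

View pics/side1.png

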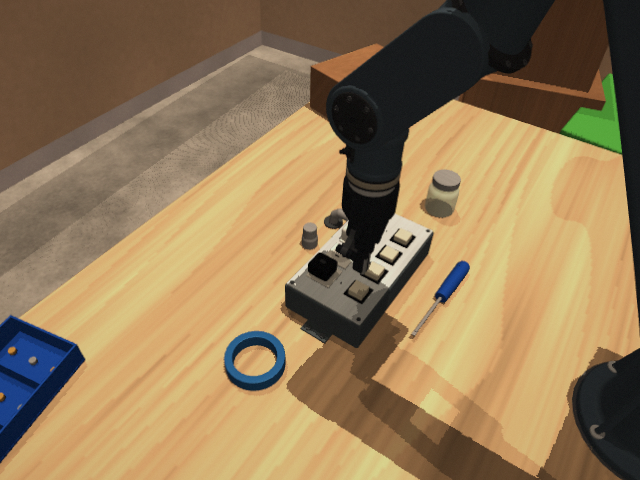

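View pics/wrist1.png

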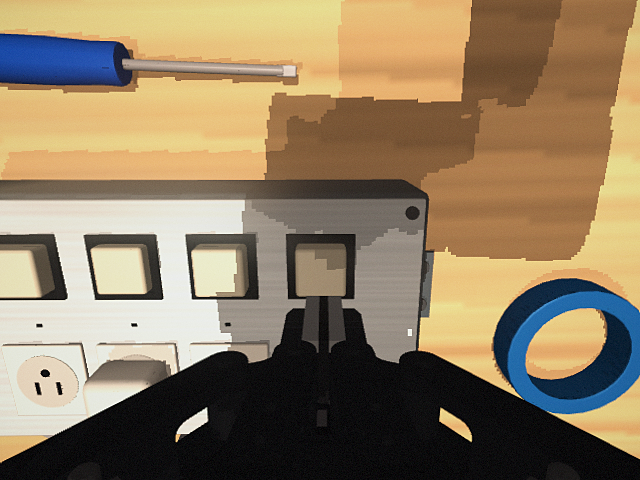

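Run:
```python
from h import *
c=manip.get_calibration("wrist"); 
for u in[(322,268),(214,270),(118,271),(22,272)]: print(u,onz(c,u,.077).round(4),onz(c,u,.073).round(4))
for u in[(287,234),(355,299),(187,234),(258,299),(83,234),(161,299)]: print(u,onz(c,u,.067).round(4))
```

```text
(322, 268) [0.4679 0.0755 0.077 ] [0.4693 0.0755 0.073 ]
(214, 270) [0.4675 0.0208 0.077 ] [0.4689 0.0196 0.073 ]
(118, 271) [ 0.4667 -0.0275  0.077 ] [ 0.4681 -0.0297  0.073 ]
(22, 272) [ 0.4659 -0.0753  0.077 ] [ 0.4672 -0.0785  0.073 ]
(287, 234) [0.4522 0.0577 0.067 ]
(355, 299) [0.4898 0.0929 0.067 ]
(187, 234) [0.4508 0.0059 0.067 ]
(258, 299) [0.4884 0.04   0.067 ]
(83, 234) [ 0.4494 -0.0475  0.067 ]
(161, 299) [ 0.4869 -0.0127  0.067 ]
```

>>> apply_moves(motion=[[0,0,0.7,0,0],[0,0,1.2,0,0],[0,0,1.2,0,0],[0,0,1.2,0,0]])

```text
t: 2.75
tcp_pos: [0.4712, 0.0748, 0.0858]
tool_rot: [0.707, -0.009, 0.011, -0.707]
force: [0.7, 0.2, -0.2]
finger_gap: -0.0
```

```bash
cat > f.py <<'E'
from h import *
def meas(n=8):
    P=[];F=[]
    for i in range(n):
        manip.snapshot("wrist"); s=manip.sense(); P.append(s["tcp_pos"]);F.append(s["force"])
    print("t",round(s["t"],2),"tcp",np.mean(P,0).round(5),"F",np.mean(F,0).round(2),"sdz",np.std(F,0)[2].round(2),"zs",np.round([p[2] for p in P],4))
meas()
E
python3 f.py
```

```text
t 3.15 tcp [0.47062 0.07481 0.08505] F [-0.25  0.18  0.09] sdz 0.33 zs [0.0857 0.0855 0.0853 0.0851 0.0849 0.0847 0.0846 0.0845]
```

>>> apply_moves(motion=[[0,0,0.17,0,0],[0,0,0.17,0,0],[0,0,0.17,0,0],[0,0,0.17,0,0]])

```text
t: 3.65
tcp_pos: [0.4701, 0.0748, 0.0792]
tool_rot: [0.707, -0.01, 0.01, -0.707]
force: [-0.8, 0.1, -0.4]
finger_gap: -0.002
```

```bash
python3 f.py
```

```text
t 4.05 tcp [0.47014 0.07484 0.07925] F [-0.3  -0.15 -0.07] sdz 0.71 zs [0.0792 0.0792 0.0793 0.0793 0.0793 0.0793 0.0793 0.0792]
```

>>> apply_moves(motion=[[0,0,0.12,0,0],[0,0,0.12,0,0],[0,0,0.12,0,0]])

```text
t: 4.42
tcp_pos: [0.4704, 0.0748, 0.0756]
tool_rot: [0.707, -0.009, 0.01, -0.707]
force: [1.4, -0.3, 2.2]
finger_gap: -0.004
```

```bash
python3 f.py
```

```text
t 4.83 tcp [0.47038 0.07482 0.0757 ] F [0.93 0.   1.57] sdz 0.59 zs [0.0757 0.0757 0.0757 0.0757 0.0757 0.0757 0.0757 0.0757]
```

>>> apply_moves(motion=[[0,0,0.04,0,0],[0,0,0.04,0,0]])

```text
t: 5.08
tcp_pos: [0.4704, 0.0748, 0.0744]
tool_rot: [0.707, -0.009, 0.01, -0.707]
force: [1.0, 0.2, 2.5]
finger_gap: 0.001
```

```bash
python3 f.py
```

```text
t 5.47 tcp [0.47037 0.07481 0.07445] F [1.17 0.13 2.06] sdz 0.58 zs [0.0744 0.0744 0.0744 0.0744 0.0744 0.0745 0.0745 0.0745]
```

>>> apply_moves(motion=[[0,0,-0.5,0,0],[0,0,-0.6,0,0],[0,0,-0.6,-0.9,0],[0,0,-0.6,-1.733,0],[0,0,-0.6,-1.733,0],[0,0,-0.6,-1.733,0],[0,0,-0.3,-1.733,0],[0,0,-0.2,-1.733,0],[0,0,-0.1,-1.733,0],[0,0,-0.04,-1.733,0],[0,0,-0.04,-1.733,0],[0,0,-0.04,-1.733,0]])

```text
t: 6.98
tcp_pos: [0.4686, 0.0229, 0.0757]
tool_rot: [-0.707, 0.01, -0.01, 0.707]
force: [-1.0, 1.1, 0.8]
finger_gap: -0.0
```

```bash
python3 f.py
```

```text
t 7.38 tcp [0.46866 0.02286 0.07571] F [-0.42  0.61  1.36] sdz 0.36 zs [0.0758 0.0757 0.0757 0.0757 0.0757 0.0757 0.0757 0.0756]
```

>>> apply_moves(motion=[[0,0,0.04,0,0],[0,0,0.04,0,0]])

```text
t: 7.62
tcp_pos: [0.4687, 0.0229, 0.0744]
tool_rot: [0.707, -0.01, 0.01, -0.707]
force: [-0.1, 1.6, 1.7]
finger_gap: -0.001
```

```bash
python3 f.py
```

```text
t 8.03 tcp [0.46868 0.02285 0.0744 ] F [-0.57  0.48  1.97] sdz 0.39 zs [0.0744 0.0744 0.0744 0.0744 0.0744 0.0744 0.0744 0.0744]
```

>>> apply_moves(motion=[[0,0,-0.5,0,0],[0,0,-0.6,0,0],[0,0,-0.6,-0.9,0],[0,0,-0.6,-1.733,0],[0,0,-0.6,-1.733,0],[0,0,-0.6,-1.733,0],[0,0,-0.3,-1.733,0],[0,0,-0.2,-1.733,0],[0,0,-0.1,-1.733,0],[0,0,-0.04,-1.733,0],[0,0,-0.04,-1.733,0],[0,0,-0.04,-1.733,0]])

```text
t: 9.52
tcp_pos: [0.4674, -0.0291, 0.0757]
tool_rot: [0.707, -0.01, 0.01, -0.707]
force: [-0.3, 1.2, -0.6]
finger_gap: 0.0
```

```bash
python3 f.py
```

```text
t 9.93 tcp [ 0.46734 -0.02916  0.07572] F [ 0.16  0.07 -0.05] sdz 0.5 zs [0.0757 0.0758 0.0757 0.0757 0.0757 0.0757 0.0757 0.0757]
```

>>> apply_moves(motion=[[0,0,0.04,0,0],[0,0,0.08,0,0],[0,0,0.08,0,0]])

```text
t: 10.3
tcp_pos: [0.4673, -0.0291, 0.0732]
tool_rot: [-0.707, 0.01, -0.01, 0.707]
force: [-0.1, -0.8, 0.5]
finger_gap: -0.001
```

```bash
python3 f.py
```

```text
t 10.7 tcp [ 0.46727 -0.02911  0.07321] F [ 0.05 -0.11  0.34] sdz 0.72 zs [0.0732 0.0732 0.0732 0.0732 0.0732 0.0732 0.0732 0.0732]
```

>>> apply_moves(motion=[[0,0,0.02,0,0],[0,0,0.02,0,0]])

```text
t: 10.95
tcp_pos: [0.4673, -0.0291, 0.0727]
tool_rot: [0.707, -0.01, 0.01, -0.707]
force: [-0.2, 0.8, 2.8]
finger_gap: 0.001
```

```bash
python3 f.py
```

```text
t 11.35 tcp [ 0.46728 -0.02911  0.07268] F [-0.77 -0.12  2.62] sdz 0.23 zs [0.0727 0.0727 0.0727 0.0727 0.0727 0.0727 0.0727 0.0726]
```

>>> apply_moves(motion=[[0,0,-0.5,0,0],[0,0,-0.6,0,0],[0,0,-0.6,-0.9,0],[0,0,-0.6,-1.733,0],[0,0,-0.6,-1.733,0],[0,0,-0.6,-1.733,0],[0,0,-0.36,-1.733,0],[0,0,-0.26,-1.733,0],[0,0,-0.16,-1.733,0],[0,0,-0.1,-1.733,0],[0,0,-0.1,-1.733,0],[0,0,-0.1,-1.733,0]])

```text
t: 12.85
tcp_pos: [0.4658, -0.081, 0.0757]
tool_rot: [-0.707, 0.01, -0.01, 0.707]
force: [-0.4, 1.2, 1.2]
finger_gap: 0.002
```

```bash
python3 f.py
```

```text
t 13.25 tcp [ 0.46581 -0.08107  0.07569] F [-0.19  1.09  1.59] sdz 0.47 zs [0.0757 0.0757 0.0757 0.0757 0.0757 0.0757 0.0757 0.0757]
```

>>> apply_moves(motion=[[0,0,0.04,0,0],[0,0,0.04,0,0]])

```text
t: 13.5
tcp_pos: [0.4658, -0.0811, 0.0744]
tool_rot: [-0.707, 0.01, -0.01, 0.707]
force: [0.2, 1.9, 2.0]
finger_gap: -0.001
```

```bash
python3 f.py
```

```text
t 13.9 tcp [ 0.46582 -0.08109  0.0744 ] F [-0.62  0.97  1.79] sdz 0.34 zs [0.0744 0.0744 0.0744 0.0744 0.0744 0.0744 0.0744 0.0744]
```

>>> apply_moves(motion=[[0,0,-0.5,0,0],[0,0,-0.6,0,0],[0,0,-0.6,0.9,0],[0,0,-0.6,1.733,0],[0,0,-0.6,1.733,0],[0,0,-0.6,1.733,0],[0,0,-0.3,1.733,0],[0,0,-0.15,1.733,0],[0,0,0,1.733,0],[0,0,0.07,1.733,0],[0,0,0.12,1.733,0],[0,0,0.12,1.733,0]])

```text
t: 15.4
tcp_pos: [0.4671, -0.0293, 0.0709]
tool_rot: [0.707, -0.01, 0.009, -0.707]
force: [-2.1, -1.5, 4.4]
finger_gap: 0.001
```

>>> apply_moves(motion=[[0,0,0.02,0,0],[0,0,0.04,0,0],[0,0,0.05,0,0],[0,0,0.05,0,0],[0,0,0.05,0,0]])

```text
t: 16.02
tcp_pos: [0.4673, -0.0292, 0.0693]
tool_rot: [0.707, -0.01, 0.01, -0.707]
force: [-1.4, -3.0, 4.4]
finger_gap: -0.002
```

```bash
python3 f.py
```

```text
t 16.43 tcp [ 0.46728 -0.02912  0.06932] F [-2.05 -3.21  4.88] sdz 0.48 zs [0.0693 0.0693 0.0693 0.0693 0.0693 0.0693 0.0693 0.0693]
```

>>> apply_moves(motion=[[0,0,0.015,0,0],[0,0,0.015,0,0]])

```text
t: 16.68
tcp_pos: [0.4673, -0.0291, 0.0691]
tool_rot: [0.707, -0.01, 0.01, -0.707]
force: [-3.1, -3.3, 7.9]
finger_gap: 0.001
```

```bash
python3 f.py
```

```text
t 17.07 tcp [ 0.4673  -0.02912  0.06906] F [-2.48 -2.58  6.72] sdz 0.24 zs [0.0691 0.0691 0.0691 0.0691 0.069  0.0691 0.0691 0.0691]
```

>>> apply_moves(motion=[[0,0,-0.1,0,0],[0,0,-0.3,0,0],[0,0,-1,0,0],[0,0,-3,0,0],[0,0,-3,0,0],[0,0,-3,4,0],[0,0,-3,7,0],[0,0,-3,9,0],[0,0,-3,9,0],[0,0,-3,9,0],[0,0,-3,9,0]])

```text
t: 18.45
tcp_pos: [0.4739, 0.2416, 0.158]
tool_rot: [0.707, -0.009, 0.008, -0.707]
force: [0.1, 0.2, 0.4]
finger_gap: -0.001
```

Run:
```python
from h import *
s=manip.sense(); print(s["t"],s["tcp_pos"],s["force"])
t=manip.snapshot("top")[:,:,::-1].copy(); cv2.imwrite("pics/top2.png",t)
S=manip.snapshot("side")[:,:,::-1].copy(); 
cv2.imwrite("pics/side2.png",S)
S0=cv2.imread("pics/side0.png")
a=[cv2.resize(I[215:315,325:425],None,fx=4,fy=4,interpolation=cv2.INTER_CUBIC) for I in(S0,S)]
cv2.imwrite("pics/cmp.png",np.hstack(a))
```

```text
18.45 [0.47387108 0.24161297 0.15795768] [0.0937762  0.20660395 0.36018189]
```

View pics/cmp.png

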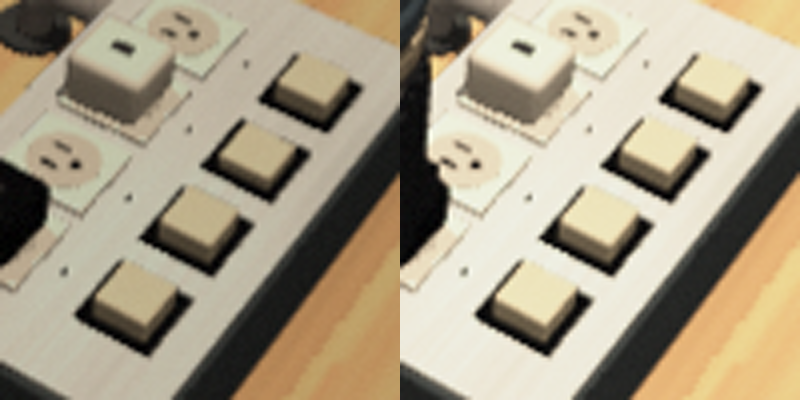

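View pics/top2.png

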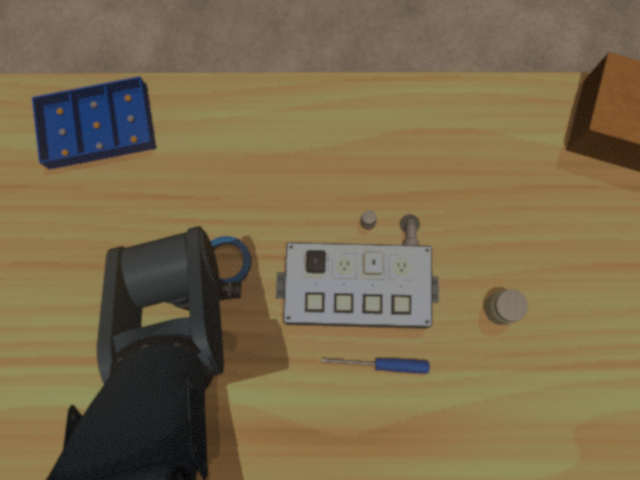

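The side-view comparison (before left, after right) shows the third key (about 258,155 in the crop) was low before. Now all four caps stand equally proud. In the top view the bystanders sit at the same pixels as before, except the tape roll, which the arm partly hides. The arm is clear of everything, about 130 mm above it.

```bash
python3 -c "
from station import manip
print(manip.sign_off(), manip.sense()['t'])"
```

```text
the job is handed in; nothing more can be done
the job is handed in; nothing more can be done
```

The third key from the left was the latched one. I pressed it all the way in and let go, and it sprang out level with the other three. I handed the job in about 18.5 s into the 45 s allowed.

- **Tapping, left to right:** Keys 1, 2 and 4 gave way at about 1.4–1.6 N with the fingertips at z ≈ 75.7 mm. They read 1.8–2.1 N about 1.3 mm lower, so all three were out. Key 3 gave no contact until about 73 mm, then was firm at 2.6 N, so it was latched.
- **Pressing key 3:** I pressed it slowly to its end stop, at z ≈ 69.1 mm and 6.7 N on average (one reading of 7.9 N), then lifted straight off.
- **Last checks:** In the side view all four caps stand equally high, where key 3 was visibly lower before. The screwdriver, jar and socket look unmoved in the top view. The visible part of the tape roll also looks unmoved, but the arm hid the rest of it. The arm was clear of everything at about z = 0.16 m. I did not tap key 3 again after release, so its being out rests on the pictures. No check failed or disagreed.

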